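# Tighten the grinder cover in cross order

### The job

Tighten the cover plate of the grain grinder: turn its four square hand nuts clockwise, each about half a turn until it comes up firm by feel but never forced, in cross order: first the red nut, then the one diagonally opposite it, then the other two. The plate must end level and firmly held by all four nuts, with the nuts let go; do not lean on the plate, and leave the other things on the worktop alone.

Things in the scene. Friction and masses are not known exactly. Their poses are not given: they have to be found in the camera images.
- grinder: low round white grinder housing, 176 mm across, 40 mm high, with a short chute on one side, fixed to the worktop; origin at the centre of its underside, x towards the chute, z up. The four nuts stand on a 64 mm radius round its axis, seen from above at 45 (a), 135 (b), 225 (c) and 315 degrees (d) anticlockwise from the chute
- plate: round aluminium cover plate, 170 mm across, 7 mm thick, with a low hub (24 mm radius, 14 mm high). Light springs lift it against the nuts; below lies a flat gasket of unknown thickness, the same all round. The plate is home on it after 1.0 to 3.0 rad of each nut, when all nuts stand at about one height. Origin on its axis, 19 mm below its top face; z normal to it
- nut_a: red square hand nut, the first to tighten. Knob 28 x 28 mm across its flats, 30 mm tall; origin on the screw axis at the washer's underside, on the plate; knob centre 33 mm above it. x and y are square to the flats, z up. A flange (31 mm across, 7 mm high) and a thin neck are below the knob; a thin stud end stands up to 18 mm above it
- nut_b: black square hand nut next to the red one, made like it. All four: clockwise from above screws down 2.0 mm per radian (quick thread); a free nut has a steady friction of about 0.1 N m until the plate is home under it, so a wrist at rest may read anything within 0.1 N m either way
- nut_c: black square hand nut diagonally opposite the red one, made like it. All four: once the plate is home the torque climbs above the free-running reading by about 0.35 N m per radian of further turning; a rise of 0.1 N m is properly firm (under 0.05 is too loose), and over 0.2 N m is forced
- nut_d: black square hand nut diagonally opposite nut_b, made like the red one. All four stay where they are left; one that was made more than firm may ease back a little when let go, and is then still firm
- egg_timer: red and white twist timer, 61 mm across, 60 mm tall, loose bystander; origin at the centre of its underside
- spice_jar: spice jar with dark cap, 41 mm across, 105 mm tall, loose bystander; origin at the centre of its underside
- spice_jar_2: second spice jar with dark cap, 41 mm across, 105 mm tall, loose bystander; origin at the centre of its underside
- matchbox: small box of matches, 36 x 54 x 16 mm, loose bystander; origin at the centre of its underside

How it is judged (in metres and radians):
On the way, in this order (a step that is already met when the one before it is completed fails the run):
1. the red nut is firm on the plate (presses it with over 20 N) (contact force between nut_a and plate above 20 N), for 0.2 s.
2. the nut diagonally opposite the red one is firm too (over 20 N) (contact force between nut_c and plate above 20 N), for 0.2 s.
3. one of the other two nuts is firm (over 20 N) (contact force between any of nut_b, nut_d and plate above 20 N), for 0.2 s.
At the end, for the whole second after the job is handed in: all four nuts press the plate with over 15 N each and the plate is level within 0.015 rad (contact force between each of nut_a, nut_b, nut_c, nut_d and plate above 15 N and angle between plate's own z axis and vertical below 0.015 rad); the robot touches nothing.
It fails at once if a nut is forced: it presses the plate with over 120 N and crushes the gasket (contact force between any of nut_a, nut_b, nut_c, nut_d and plate above 120 N).
It fails at once if the robot leans on the plate with over 15 N (contact force between any of the fingers, the arm and plate above 15 N).
It fails at once if a bystander is shifted by more than 30 mm (distance of any of egg_timer, spice_jar, spice_jar_2, matchbox from where it was at the start of the episode above 0.03 m).
It also fails if it takes over 72 s, if anything falls off the work surface, if the arm or the gripper's body presses on something with over 40 N, if the wrist force passes 120 N, or if a joint passes its speed limit or range.

### The arm

A 6-joint arm with a two-finger parallel gripper is mounted at the origin on a cart in front of the work surface, level with it; the furniture and walls round the work are solid. World frame = base frame: x ahead of the robot, y to its left, z up, the work surface at z = 0. Lengths are in m, angles in degrees, forces in N, time in s.
With the tool pointing down it reaches from about 0.325 to 0.775 m from the base axis. Payload 5.5 kg.
Tool frame: the origin (TCP) lies at the centre of the arm's flange, where the gripper is bolted on; the fingertips stand 182 mm ahead of it and the grasp point (between the pads) lies 163 mm ahead of it; z points along the fingers, y is the line along which they close (so a half turn about z gives the same grasp; the last joint's range is limited). The gripper opens to 88 mm and grips with 3 to 60 N. Pads are 20 mm wide; open, the fingers measure 115 mm over their backs; the gripper's body (75 mm by 178 mm) begins 61 mm behind the grasp point.
Start: joints at [-70.342, 5.22, 70.514, -0, 104.267, -3.249], TCP at [0.234, -0.553, 0.405] pointing down, gripper open.
Joint ranges: [-164.24, 164.24], [-49.07, 125.15], [9.68, 141.18], [-86.29, 266.29], [3.28, 154.24], [-151.56, 151.56]. Speed limits (degrees/s): [147.25, 147.25, 172.46, 180, 180, 180].

### API

Orientations are given as [roll, pitch, yaw] about the fixed x, y, z axes, in that order (R = Rz(yaw) Ry(pitch) Rx(roll)).
In Python, from station import r gives the robot as it stands. The module is installed in compiled form; this text tells all that it offers. Calls block until the motion is done:
- r.reach(position, orientation): joint-space move of the TCP to a pose.
- r.servo_line(position, rotation=None, speed=0.15): straight line of the TCP; rotation=None keeps the orientation; speed is the mean speed in m/s.
- r.move_joints(angles): joint-space move.
- r.let_go() and r.grab(squeeze=None): open the fingers fully, or close them until they stop; squeeze is the grip in N (None keeps the last).
- r.wait(seconds).
- r.inverse_kinematics(position, orientation): joint angles nearest the present ones, or None.
- r.sense(): the state.
- r.snapshot(name): name is "scene" or "top" or "wrist"; returns a dict with "frame" (420x560x3 uint8, red, green, blue), "fx", "fy", "cx", "cy" (pixels), "R" (3x3) and "t" (3): a world point X has camera coordinates R X + t. Camera axes: x right, y down, z forward; pixel columns grow to the right and rows downward; lengths in m; the calibration is good to about 2 mm. A picture is of the moment at which its call begins. There is no depth.
A pose or a line that the arm cannot do raises r.IKError and nothing moves.
- r.hand_in(): hands the job in; it is judged then, once.
The state is a dict: "clock": time; "joints": joint angles; "joint_vel": joint speeds; "joint_torque": joint torques, N m; "tcp_pos": TCP position; "orientation": TCP orientation; "contact_force": force on the tool from outside, world axes, zero at the start; "torque": the same for the moment, N m; "opening": finger opening in m; "gripper_force": force on a finger pad.
Only numpy, scipy, OpenCV 4.12 (cv2) and the standard library are available. Lean on these libraries where they do the work, as an engineer would, in place of code of your own. Each camera call takes 0.05 s, during which the arm holds its last target. There are 200 camera calls.

## Working session

There is one attempt and no reset: what is moved stays moved. The work goes in short steps, each a Python script; the robot and the scene stay as the last script left them, time stands still between calls to the robot, and variables do not carry over. Pictures are saved under pics/ and viewed, at most 10 in all, crops included, and the job is handed in when it is done.

```bash
mkdir -p pics; python3 - <<'E'
from station import r
import cv2,numpy as np,pickle
d={}
for n in("scene","top"):
    s=r.snapshot(n); d[n]=s
    cv2.imwrite(f"pics/{n}0.png",s["frame"][:,:,::-1])
    print(n,s["fx"],s["cx"],s["cy"],np.round(s["R"],3).tolist(),np.round(s["t"],3).tolist())
pickle.dump(d,open("d.pkl","wb"))
s=r.sense();print(s)
E
```

```text
scene 417.3004202353137 278.4542255168129 212.2821055378341 [[-0.774, -0.634, 0.001], [-0.445, 0.542, -0.713], [0.451, -0.552, -0.701]] [0.481, 0.31, 0.64]
top 450.1648419999591 282.83413666910513 208.7104719370217 [[0.008, -0.999, 0.042], [-0.982, -0.016, -0.187], [0.188, -0.04, -0.981]] [0.01, 0.58, 0.825]
{'clock': 0.1, 'joints': array([-7.03423339e+01,  5.25968882e+00,  7.05737492e+01,  1.43502349e-03,
        1.04269160e+02, -3.24885217e+00]), 'joint_vel': array([-0.00090507, -0.1928006 , -0.12478626, -0.00991071,  0.06408971,
       -0.02332483]), 'joint_torque': array([ 2.24251184e-03, -4.47856164e+01, -4.07570457e+01,  6.99448376e-02,
        2.84056901e-02, -1.19575079e-04]), 'tcp_pos': array([ 0.23355492, -0.552733  ,  0.40362247]), 'orientation': array([-1.79897645e+02, -7.20367267e-03,  2.29068643e+01]), 'contact_force': array([ 0.25808161,  0.71572406, -0.99492032]), 'torque': array([-0.01869859, -0.02677644,  0.00443262]), 'gripper_force': 0.0, 'opening': 0.08748497127614559}
```

View pics/top0.png

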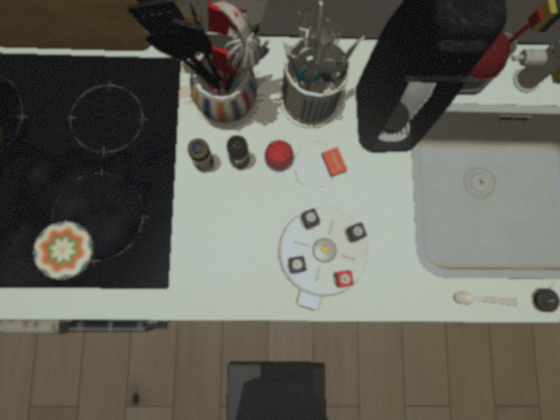

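View pics/scene0.png

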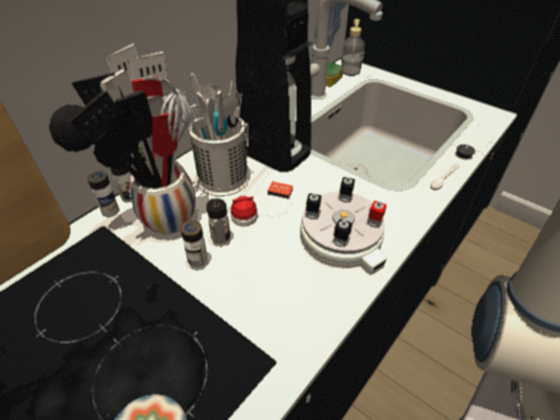

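The top view shows the grinder at about (325,250), with the chute at (309,300) and the red nut at (344,279). I'll enlarge it.

```bash
python3 - <<'E'
import cv2,pickle
d=pickle.load(open("d.pkl","rb"))
f=d["top"]["frame"][195:315,265:385,::-1]
cv2.imwrite("pics/top1.png",cv2.resize(f,None,fx=5,fy=5,interpolation=cv2.INTER_CUBIC))
f=d["scene"]["frame"][165:275,290:400,::-1]
cv2.imwrite("pics/scene1.png",cv2.resize(f,None,fx=5,fy=5,interpolation=cv2.INTER_CUBIC))
E
```

```text
(no output)
```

View pics/top1.png

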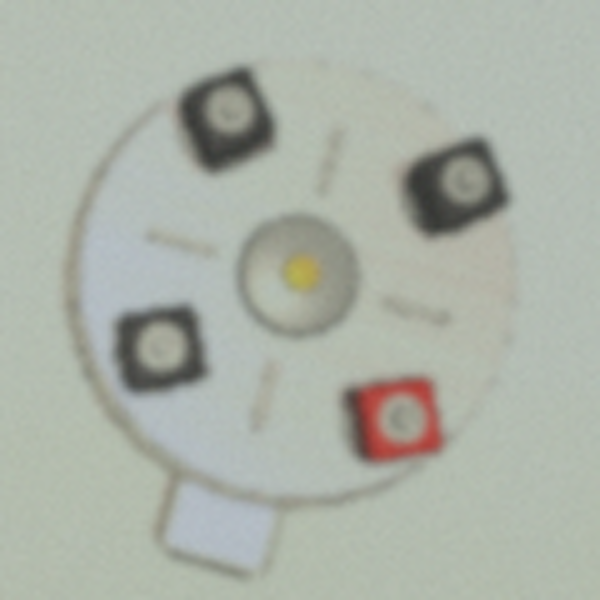

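View pics/scene1.png

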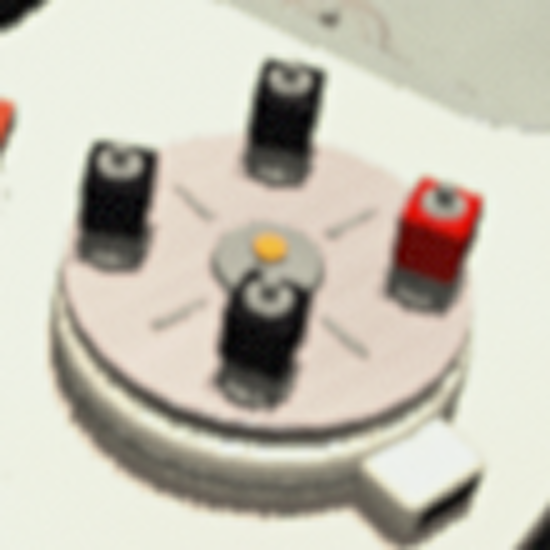

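The top crop shows nut tops (crop px): red a (404,418), b (465,181), c (231,110), d (160,346). In the scene crop they are a (446,199), b (290,80), c (122,161), d (269,295). I'll triangulate these.

```bash
cat >h.py <<'E'
import numpy as np,pickle,cv2
from scipy.optimize import least_squares
def proj(s,X):
    c=np.array(s["R"])@X+np.array(s["t"]); return np.array([s["fx"]*c[0]/c[2]+s["cx"],s["fy"]*c[1]/c[2]+s["cy"]])
def onplane(s,px,z):
    R=np.array(s["R"]);o=-R.T@np.array(s["t"]);d=R.T@np.array([(px[0]-s["cx"])/s["fx"],(px[1]-s["cy"])/s["fy"],1]);return o+d*(z-o[2])/d[2]
E
python3 - <<'E'
from h import *
from station import r
d=pickle.load(open("d.pkl","rb"))
T=dict(a=(404,418),b=(465,181),c=(231,110),d=(160,346))
S=dict(a=(446,199),b=(290,80),c=(122,161),d=(269,295))
f=lambda p,o:((p[0]+.5)/5-.5+o[0],(p[1]+.5)/5-.5+o[1])
P={}
for k in T:
    t=f(T[k],(265,195));s=f(S[k],(290,165))
    g=least_squares(lambda X:np.r_[proj(d["top"],X)-t,proj(d["scene"],X)-s],[.45,-.1,.1])
    P[k]=g.x;print(k,g.x.round(4),g.fun.round(2),onplane(d["top"],t,.1)[:2].round(4))
for u,v in("ac","bd","ab","bc"):print(u+v,np.linalg.norm(P[u][:2]-P[v][:2]))
for u,v in("ac","bd"):
    m=P[u]-P[v];print(np.degrees(np.arctan2(m[1],m[0])),(P[u]+P[v])/2)
s=r.snapshot("wrist");X=-np.array(s["R"]).T@s["t"]
q=r.sense();print(X-q["tcp_pos"],np.round(s["R"],3).tolist(),s["fx"],q["tcp_pos"])
for k in"abcd":
  x=P[k];a=np.arctan2(x[1],x[0])
  for yaw in range(-180,180,45):
    j=r.inverse_kinematics([x[0],x[1],.26],[180,0,yaw]);print(k,yaw,None if j is None else np.round(j,0))
E
```

```text
a [ 0.4448 -0.0942  0.108 ] [-0.04 -0.1   0.12  0.02] [ 0.4449 -0.0957]
b [ 0.5314 -0.1184  0.1065] [-0.14 -0.3   0.36  0.08] [ 0.5318 -0.12  ]
c [ 0.5561 -0.0324  0.1072] [-0.08 -0.16  0.19  0.04] [ 0.557  -0.0333]
d [ 0.4697 -0.0064  0.1078] [-0.09 -0.2   0.22  0.05] [ 0.4699 -0.0072]
ac 0.12731550961631802
bd 0.12781121027124676
ab 0.08990428081839377
bc 0.08945642355229241
-150.9642557929226 [ 0.50042954 -0.0633152   0.10759795]
-61.143915509549856 [ 0.50052275 -0.06242027  0.10714001]
[ 0.07341997  0.03137692 -0.02079768] [[0.389, -0.921, -0.002], [-0.881, -0.373, 0.292], [-0.27, -0.112, -0.956]] 316.7769965276931 [ 0.23353635 -0.55274857  0.4037583 ]
a -180 [ -16.  -17.  106.    0.   91. -106.]
a -135 [ -16.  -17.  106.    0.   91. -151.]
a -90 None
a -45 [-16. -17. 106.  -0.  91. 119.]
a 0 [-16. -17. 106.  -0.  91.  74.]
a 45 [-16. -17. 106.  -0.  91.  29.]
a 90 [-16. -17. 106.   0.  91. -16.]
a 135 [-16. -17. 106.   0.  91. -61.]
b -180 [ -16.   -2.   93.    0.   89. -106.]
b -135 [ -16.   -2.   93.    0.   89. -151.]
b -90 None
b -45 [-16.  -2.  93.  -0.  89. 119.]
b 0 [-16.  -2.  93.  -0.  89.  74.]
b 45 [-16.  -2.  93.  -0.  89.  29.]
b 90 [-16.  -2.  93.   0.  89. -16.]
b 135 [-16.  -2.  93.   0.  89. -61.]
c -180 [ -7.  -0.  91.   0.  89. -97.]
c -135 [  -7.   -0.   91.    0.   89. -142.]
c -90 None
c -45 [ -7.  -0.  91.  -0.  89. 128.]
c 0 [-7. -0. 91. -0. 89. 83.]
c 45 [-7. -0. 91. -0. 89. 38.]
c 90 [-7. -0. 91.  0. 89. -7.]
c 135 [ -7.  -0.  91.   0.  89. -52.]
d -180 [ -5. -14. 104.   0.  91. -95.]
d -135 [  -5.  -14.  104.    0.   91. -140.]
d -90 None
d -45 [ -5. -14. 104.  -0.  91. 130.]
d 0 [ -5. -14. 104.  -0.  91.  85.]
d 45 [ -5. -14. 104.  -0.  91.  40.]
d 90 [ -5. -14. 104.   0.  91.  -5.]
d 135 [ -5. -14. 104.   0.  91. -50.]
```

Both fits agree with the given geometry: diagonals 127–128 mm (128 expected), sides 90 mm, and knob tops at z≈0.107. Next I'll hover over the red nut and look with the wrist camera.

```bash
python3 - <<'E'
from h import *
from station import r
r.reach([.4448,-.0945,.36],[180,0,-174])
q=r.sense();print(q["clock"],q["joints"].round(1),q["tcp_pos"],q["orientation"],q["contact_force"],q["torque"])
s=r.snapshot("wrist");pickle.dump(s,open("w.pkl","wb"))
cv2.imwrite("pics/w0.png",cv2.resize(s["frame"][:,:,::-1],(800,600),interpolation=cv2.INTER_CUBIC))
E
```

```text
1.9917 [ -16.3  -17.7   96.3   -0.   101.4 -112.2] [ 0.44481122 -0.09494689  0.36013759] [-1.79982580e+02  8.71956785e-03 -1.74084781e+02] [ 0.14710357  0.86675666 -0.75074143] [ 0.0662247  -0.13391006  0.01660652]
```

View pics/w0.png

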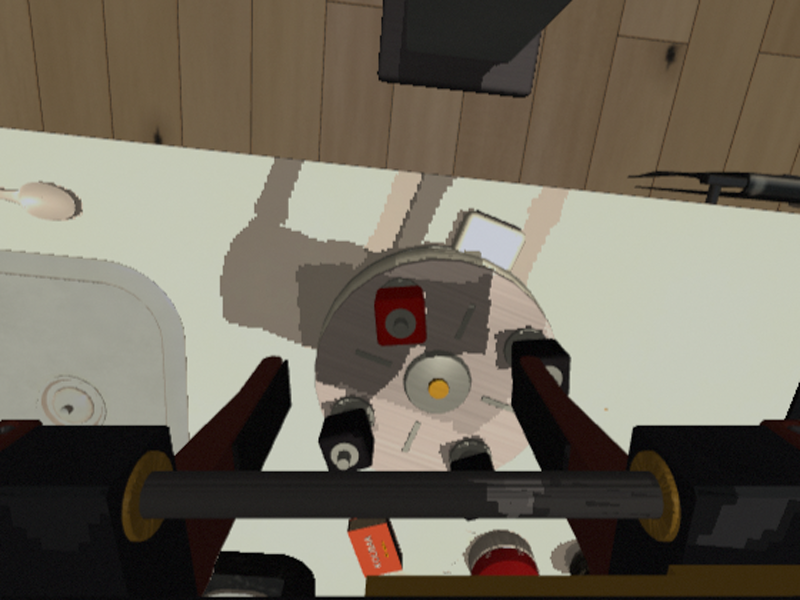

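The wrist view shows the red knob at about (400,320), nearly square to the fingers, with stud end (401,323), hub (437,385) and b at (345,440). I'll crop closer.

```bash
python3 - <<'E'
from h import *
s=pickle.load(open("w.pkl","rb"))
f=s["frame"][:,:,::-1]
A=cv2.resize(f[190:250,250:310],(480,480),interpolation=cv2.INTER_CUBIC)
A=np.clip(A.astype(float)*1.5,0,255)
# top-face pixels of b in top cam too
t=pickle.load(open("d.pkl","rb"))["top"]["frame"][:,:,::-1]
tiles=[cv2.resize(t[y:y+30,x:x+30],(240,240),interpolation=cv2.INTER_CUBIC) for x,y in((343,217),(296,203),(282,250))]
B=np.zeros((480,480+240,3));B[:,:480]=A;B[:240,480:]=tiles[0];B[240:,480:]=tiles[1]
B=np.hstack([B[:480]]);cv2.imwrite("pics/cr.png",B)
print(onplane(s,(401*.7,323*.7),.108),onplane(s,(401*.7,323*.7),.118))
E
```

```text
[ 0.44320873 -0.0946836   0.108     ] [ 0.43980488 -0.09504868  0.118     ][ WARN:0@0.290] global loadsave.cpp:1063 imwrite_ Unsupported depth image for selected encoder is fallbacked to CV_8U.
```

View pics/cr.png

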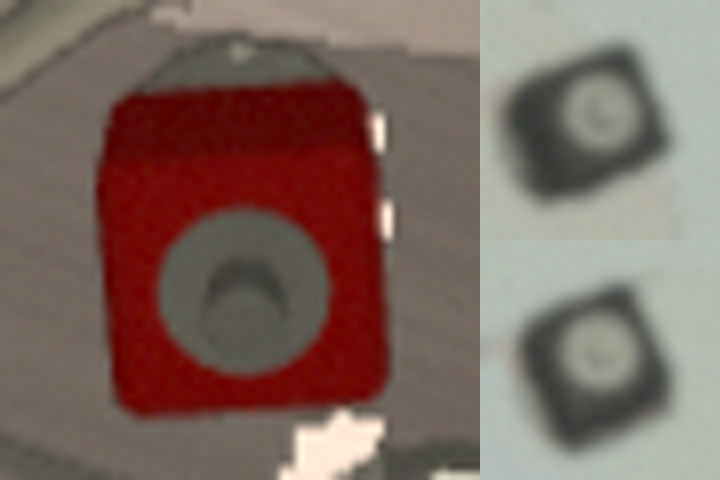

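```bash
cat >>h.py <<'E'
from station import r
def yawz(): return r.sense()["orientation"][2]
def tz(n=4):
    v=[]
    for _ in range(n): v.append(r.sense()["torque"][2]); r.wait(.01)
    return np.mean(v)
def corners(s,pts,z):
    W=np.array([onplane(s,p,z)[:2] for p in pts]);a=[]
    for i in range(4):
        e=W[(i+1)%4]-W[i];a.append((np.degrees(np.arctan2(e[1],e[0]))+45)%90-45)
    return W.mean(0).round(4),np.linalg.norm(np.roll(W,-1,0)-W,axis=1).round(4),np.round(a,1)
E
python3 - <<'E'
from h import *
s=pickle.load(open("w.pkl","rb"))
print(corners(s,[(250+x/8-.44,190+y/8-.44) for x,y in((103,165),(376,150),(388,400),(120,412))],.108))
x,y=.4442,-.0942
r.servo_line([x,y,.26],[180,0,-174.0],speed=.12)
q=r.sense();print(q["clock"],q["contact_force"].round(2),q["torque"].round(3))
r.grab(20)
q=r.sense();print(q["clock"],q["contact_force"].round(2),q["torque"].round(3),q["opening"],q["gripper_force"],q["tcp_pos"])
for i in range(1,6):
    r.servo_line([x,y,.26-.0002*i],[180,0,-174-5.73*i])
    q=r.sense();print(q["clock"],q["contact_force"].round(2),q["torque"].round(3),q["orientation"][2].round(2))
r.wait(.2);q=r.sense();print(q["clock"],q["contact_force"].round(2),q["torque"].round(3),q["orientation"][2].round(2))
E
```

```text
(array([ 0.4424, -0.095 ]), array([0.026 , 0.0254, 0.0262, 0.0252]), array([9.2, 9.4, 8.7, 8.8]))
3.025 [-0.39  0.24 -1.07] [ 0.004 -0.1    0.045]
3.9667 [ 0.94 -5.91 -0.81] [-0.778 -0.261  0.014] 0.028687437218436074 19.358564615249634 [ 0.44424776 -0.09474701  0.26009272]
4.2167 [-2.64 -5.37 -0.5 ] [-0.902  0.095 -0.027] -179.77
4.4667 [-1.27 -4.68 -0.6 ] [-0.915  0.082 -0.013] 174.65
4.7167 [-1.6  -4.73 -0.27] [-0.957  0.184  0.014] 169.04
4.9667 [-2.39 -5.04 -0.8 ] [-0.89   0.218 -0.015] 163.41
5.2167 [-2.25 -3.8  -1.94] [-0.891  0.237  0.018] 157.72
5.4167 [-1.96 -4.94  0.32] [-0.902  0.244  0.039] 157.72
```

```bash
cat >>h.py <<'E'
def rd(T=.1,n=6):
    v=[]
    for _ in range(n): v.append(r.sense()["torque"][2]); r.wait(T/n)
    return np.mean(v),np.std(v)
def turn(x,y,z0,yaw0,th,thmax,step=.1,stop=.09,log=None,T=.1):
    """th: rad turned since grasp; steps on to thmax or until the rise of the median of earlier readings passes stop"""
    log=[] if log is None else log
    while th<thmax-1e-6:
        th=min(th+step,thmax)
        r.servo_line([x,y,z0-.002*th],[180,0,yaw0-np.degrees(th)])
        m,s=rd(T);q=r.sense();log.append((th,m))
        print(round(th,2),round(q["clock"],1),"tz %.3f %.3f"%(m,s),q["contact_force"].round(1),round(q["orientation"][2],1))
        b=np.median([v for _,v in log[:max(4,len(log)-4)]])
        if len(log)>4 and m-b>stop: break
    return th,log
E
python3 - <<'E'
from h import *
th,log=turn(.4443,-.0948,.26,-174,.5,1.6,stop=.08)
pickle.dump(log,open("a.pkl","wb"))
E
```

```text
0.6 5.8 tz 0.039 0.011 [-3.5 -1.2  0.9] 151.9
0.7 6.1 tz -0.001 0.033 [-3.9  2.   0.6] 146.1
0.8 6.5 tz 0.028 0.033 [-2.6  4.2  0.7] 140.4
0.9 6.8 tz 0.023 0.020 [-2.8  5.5  0.9] 134.6
1.0 7.2 tz 0.015 0.030 [-2.4  5.2  0.4] 128.9
1.1 7.5 tz 0.005 0.032 [-2.6  6.  -0.6] 123.2
1.2 7.9 tz 0.021 0.037 [-0.8  5.5  0.4] 117.5
1.3 8.2 tz 0.001 0.025 [-0.3  5.7 -0.6] 111.7
1.4 8.6 tz -0.006 0.046 [-0.2  6.2 -0.2] 106.0
1.5 8.9 tz -0.009 0.016 [ 1.   5.4 -1.2] 100.3
1.6 9.3 tz 0.016 0.014 [ 1.6  5.7 -1.5] 94.6
```

```bash
python3 - <<'E'
from h import *
log=pickle.load(open("a.pkl","rb"))
th,log=turn(.4443,-.0945,.26,-174,1.6,3.0,stop=.07,log=log)
pickle.dump(log,open("a.pkl","wb"))
E
```

```text
1.7 9.6 tz 0.009 0.027 [ 2.6  5.5 -3. ] 88.8
1.8 10.0 tz 0.037 0.041 [ 2.2  5.1 -2.9] 83.1
1.9 10.3 tz 0.066 0.016 [ 3.3  4.  -2.9] 77.4
2.0 10.7 tz 0.110 0.031 [ 3.9  5.3 -3.1] 71.7
```

```bash
python3 - <<'E'
from h import *
print(rd(.4,20))
r.let_go()
q=r.sense();print(q["clock"],q["contact_force"].round(2),q["tcp_pos"],q["torque"].round(3))
r.servo_line([.4443,-.0945,.36],speed=.25)
r.reach([.5562,-.0322,.36],[180,0,-152])
q=r.sense();print(q["clock"],q["joints"].round(1),q["torque"].round(3))
s=r.snapshot("wrist");pickle.dump(s,open("w.pkl","wb"))
g=proj(s,np.array([.5562,-.0322,.1075]));print(g)
x,y=(g-35).astype(int)
A=np.clip(cv2.resize(s["frame"][y:y+70,x:x+70,::-1],(560,560),interpolation=cv2.INTER_CUBIC).astype(float)*1.8,0,255).astype(np.uint8)
print(x,y);cv2.imwrite("pics/c1.png",A)
E
```

```text
(np.float64(0.0923521844992375), np.float64(0.021867308111086135))
12.025 [ 0.85 -1.08  0.02] [ 0.44430429 -0.09449528  0.25599931] [-0.044 -0.036  0.001]
14.5083 [  -6.8   -1.7   82.1   -0.    99.6 -124.8] [ 0.112 -0.122  0.024]
[279.60861456 228.29806521]
244 193
```

View pics/c1.png

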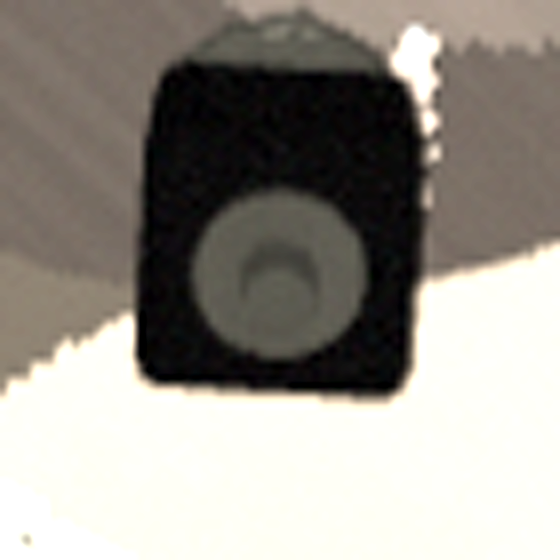

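Nut c's lower edge tilts about 2° clockwise in the image, so its yaw is ≈ -154. Its disc is within a pixel or so of the prediction. Grasp and turn.

```bash
cat >>h.py <<'E'
def nut(n,x,y,yaw0,z0=.26,thmax=2.6,stop=.075):
    r.servo_line([x,y,z0],[180,0,yaw0],speed=.15)
    print("down",r.sense()["contact_force"].round(2)); r.grab(20)
    q=r.sense();print(q["clock"],q["contact_force"].round(1),q["opening"],q["gripper_force"],q["tcp_pos"])
    th,log=turn(x,y,z0,yaw0,0,.8,step=.4,stop=9)
    th,log=turn(x,y,z0,yaw0,th,thmax,stop=stop)
    pickle.dump(log,open(n+".pkl","wb"))
E
python3 - <<'E'
from h import *
nut("c",.5563,-.0325,-154)
E
```

```text
down [0.02 0.52 0.71]
16.325 [ 1.5 -3.8 -1.1] 0.02859284031245019 19.78506088256836 [ 0.55646992 -0.03298587  0.26010188]
0.4 17.0 tz -0.093 0.016 [ 2.4 -4.4  0.1] -176.8
0.8 17.6 tz -0.068 0.032 [ 3.2 -3.2 -1.3] 160.4
0.9 18.0 tz 0.024 0.039 [ 3.2 -3.3 -0.8] 154.7
1.0 18.3 tz 0.029 0.027 [ 3.3 -2.8 -0.6] 149.0
1.1 18.7 tz 0.017 0.025 [ 3.6 -3.3 -2. ] 143.3
1.2 19.0 tz 0.023 0.021 [ 4.6 -2.7 -1.8] 137.6
1.3 19.4 tz 0.011 0.022 [ 3.8 -3.2 -2.5] 131.8
1.4 19.7 tz -0.002 0.021 [ 4.5 -2.4 -1.1] 126.1
1.5 20.1 tz 0.022 0.020 [ 5. -2. -1.] 120.4
1.6 20.4 tz 0.008 0.033 [ 5.3 -3.  -2.1] 114.6
1.7 20.8 tz 0.002 0.034 [ 5.6 -2.6 -2.7] 108.9
1.8 21.1 tz -0.014 0.032 [ 4.6 -2.1 -2.2] 103.2
1.9 21.5 tz 0.004 0.016 [ 5.6 -1.9 -2.5] 97.5
2.0 21.8 tz 0.017 0.047 [ 6.4 -2.4 -2.1] 91.7
2.1 22.2 tz -0.002 0.013 [ 5.9 -2.3 -3.3] 86.0
2.2 22.5 tz 0.032 0.024 [ 6.8 -1.8 -2.3] 80.3
2.3 22.9 tz 0.082 0.033 [ 6.7 -2.3 -2. ] 74.5
2.4 23.2 tz 0.123 0.036 [ 7.5 -2.2 -1.9] 68.8
```

```bash
cat >>h.py <<'E'
def nxt(x,y,nx,ny,nyaw,name):
    print(rd(.2,10));r.let_go()
    r.servo_line([x,y,.36],speed=.25)
    r.reach([nx,ny,.36],[180,0,nyaw])
    q=r.sense();print(q["clock"],q["joints"].round(1))
    s=r.snapshot("wrist")
    g=proj(s,np.array([nx,ny,.1075]));u,v=(g-35).astype(int)
    A=np.clip(cv2.resize(s["frame"][v:v+70,u:u+70,::-1],(560,560),interpolation=cv2.INTER_CUBIC).astype(float)*1.8,0,255).astype(np.uint8)
    print((g-[u,v])*8);cv2.imwrite("pics/"+name,A)
E
python3 - <<'E'
from h import *
nxt(.5563,-.0325,.5314,-.1190,-158,"b1.png")
E
```

```text
(np.float64(0.12283216485297291), np.float64(0.026532929828733707))
27.1167 [ -16.2   -3.6   83.9   -0.    99.7 -128.2]
[284.67067386 280.42720962]
```

View pics/b1.png

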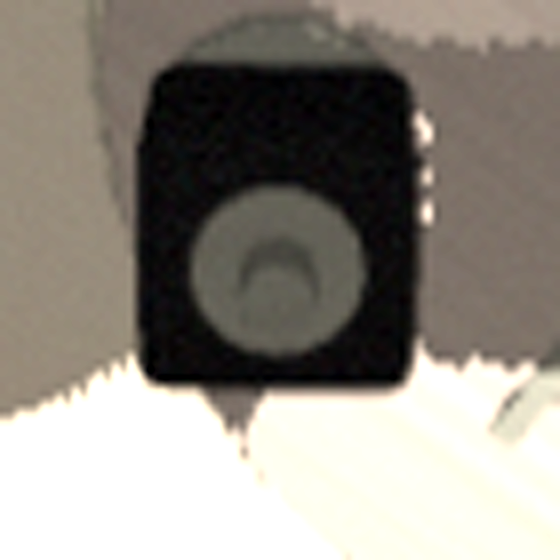

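Nut b is square to the view at yaw -158, with its disc where predicted. Turn b.

```bash
python3 - <<'E'
from h import *
nut("b",.5314,-.1190,-158)
nxt(.5314,-.1190,.4697,-.0068,-172,"d1.png")
E
```

```text
down [ 0.   -0.03  0.16]
28.9333 [ 2.5 -5.2 -1.1] 0.027945817336325406 19.917173981666565 [ 0.53158661 -0.11971245  0.26014612]
0.4 29.6 tz -0.115 0.037 [ 1.9 -4.4 -1.5] 179.1
0.8 30.2 tz -0.057 0.018 [ 2.6 -4.9 -2.5] 156.3
0.9 30.6 tz -0.003 0.017 [ 3.6 -4.7 -1.2] 150.7
1.0 30.9 tz 0.030 0.028 [ 3.  -4.  -0.6] 144.9
1.1 31.3 tz 0.017 0.030 [ 4.1 -3.1 -1.4] 139.2
1.2 31.6 tz 0.011 0.021 [ 3.6 -4.  -2. ] 133.5
1.3 32.0 tz 0.023 0.024 [ 4.1 -3.9 -1.7] 127.7
1.4 32.3 tz 0.019 0.017 [ 3.7 -3.7 -1.6] 122.0
1.5 32.7 tz 0.011 0.025 [ 4.8 -3.3 -1.9] 116.3
1.6 33.0 tz 0.018 0.046 [ 5.  -4.2 -1.7] 110.6
1.7 33.4 tz 0.007 0.027 [ 4.9 -2.9 -2.2] 104.8
1.8 33.7 tz 0.023 0.040 [ 4.7 -3.8 -2. ] 99.1
1.9 34.1 tz 0.006 0.033 [ 5.4 -3.4 -2. ] 93.4
2.0 34.4 tz 0.003 0.046 [ 6.1 -2.8 -2.5] 87.6
2.1 34.8 tz 0.006 0.029 [ 5.9 -2.5 -2.4] 81.9
2.2 35.1 tz 0.045 0.030 [ 5.9 -3.5 -2.2] 76.2
2.3 35.5 tz 0.084 0.043 [ 6.  -3.8 -2.7] 70.5
2.4 35.8 tz 0.129 0.033 [ 5.8 -3.6 -2.6] 64.7
(np.float64(0.11221687184044563), np.float64(0.016886127173201076))
39.3 [  -5.   -15.3   94.4   -0.   100.9 -102.9]
[280.91390578 283.52929609]
```

View pics/d1.png

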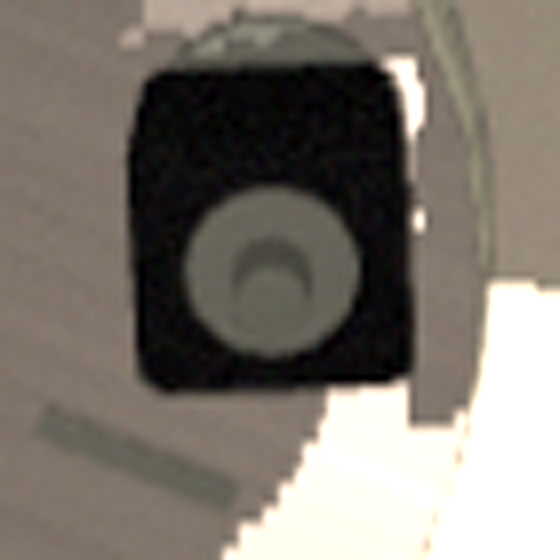

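Nut d's lower edge tilts about 1.5° anticlockwise, so its yaw is ≈ -170.5; its disc is on the prediction.

```bash
python3 - <<'E'
from h import *
nut("d",.4697,-.0070,-170.5)
print(rd(.2,10))
E
```

```text
down [-0.03 -0.16  0.16]
41.1167 [ 0.3 -6.   0.2] 0.02790442691052023 19.953023493289948 [ 0.46978685 -0.00764137  0.26012895]
0.4 41.8 tz -0.097 0.029 [ 1.3 -5.5  0.1] 166.7
0.8 42.4 tz -0.104 0.016 [ 1.7 -4.8 -0.3] 143.9
0.9 42.8 tz -0.001 0.028 [ 0.6 -5.  -1.2] 138.2
1.0 43.1 tz 0.006 0.010 [ 2.  -6.1 -0.4] 132.5
1.1 43.5 tz -0.015 0.034 [ 1.4 -5.2 -0.8] 126.8
1.2 43.8 tz 0.006 0.013 [ 2.7 -5.4 -0.2] 121.1
1.3 44.2 tz 0.016 0.025 [ 2.1 -4.5 -1.3] 115.3
1.4 44.5 tz 0.002 0.016 [ 3.3 -4.6  0.1] 109.6
1.5 44.9 tz 0.017 0.027 [ 2.9 -4.9 -1.3] 103.9
1.6 45.2 tz 0.006 0.029 [ 3.3 -4.7 -1. ] 98.1
1.7 45.6 tz 0.011 0.028 [ 3.9 -3.4 -1.6] 92.4
1.8 45.9 tz 0.036 0.035 [ 4.2 -4.9 -2.1] 86.7
1.9 46.3 tz 0.009 0.043 [ 4.9 -5.3 -1.9] 81.0
2.0 46.6 tz 0.053 0.027 [ 4.9 -4.1 -1.3] 75.2
2.1 47.0 tz 0.118 0.025 [ 4.1 -4.8 -2.5] 69.5
(np.float64(0.06427373803199951), np.float64(0.012794386231310528))
```

Nut d is barely firm, so I'll give it a small extra turn. Then I'll re-grip the red nut to check it still holds now that the plate is level.

```bash
python3 - <<'E'
from h import *
turn(.4697,-.0075,.26,-170.5,2.1,2.2,step=.05,stop=9,T=.2)
r.let_go()
r.servo_line([.4697,-.0075,.33],speed=.25)
r.reach([.4443,-.0945,.33],[180,0,71.5])
r.servo_line([.4443,-.0945,.256],[180,0,71.5],speed=.15)
r.grab(20);print(r.sense()["clock"],rd(.2,10),r.sense()["opening"])
turn(.4443,-.0945,.256,71.5,0,.1,step=.05,stop=9,T=.15)
E
```

```text
2.15 47.6 tz 0.090 0.033 [ 5.  -3.8 -2.1] 66.7
2.2 48.0 tz 0.134 0.024 [ 4.2 -3.4 -1.4] 63.8
51.55 (np.float64(0.09555510274346365), np.float64(0.03003460183896085)) 0.027738874027685365
0.05 52.1 tz 0.075 0.026 [ 5.3 -2.4 -2. ] 68.6
0.1 52.5 tz 0.071 0.024 [ 5.6 -2.4 -1.6] 65.8
```

```bash
python3 - <<'E'
from h import *
turn(.4443,-.0945,.256,71.5,.1,.2,step=.05,stop=-9 if 0 else 9,T=.25)
E
```

```text
0.15 53.0 tz 0.124 0.016 [ 5.1 -2.2 -1.5] 62.9
0.2 53.5 tz 0.155 0.030 [ 5.3 -2.8 -1.3] 60.1
```

```bash
python3 - <<'E'
from h import *
r.let_go()
r.servo_line([.4443,-.0945,.33],speed=.25)
r.reach([.5564,-.0328,.33],[180,0,68.8])
r.servo_line([.5564,-.0328,.2555],[180,0,68.8],speed=.15)
r.grab(20);print(r.sense()["clock"],rd(.2,10),r.sense()["opening"])
turn(.5564,-.0328,.2555,68.8,0,.1,step=.05,stop=9,T=.2)
E
```

```text
57.1667 (np.float64(0.10709572741564528), np.float64(0.03580549307912321)) 0.027653213862068753
0.05 57.8 tz 0.096 0.039 [ 4.1 -2.1 -0.6] 65.9
0.1 58.2 tz 0.162 0.032 [ 5.2 -1.5 -1.7] 63.1
```

Nut c is firm. Release, back off and hand in.

```bash
python3 - <<'E'
from h import *
r.let_go()
r.servo_line([.5564,-.0328,.36],speed=.25)
q=r.sense();print(q["clock"],q["contact_force"])
print(r.hand_in())
E
```

```text
59.825 [-0.44045282  0.02458673 -0.36612572]
the job is handed in; nothing more can be done
None
```

I tightened all four nuts in cross order (red a, c, b, d), rechecked a and c, let them all go and handed the job in at about 60 s; torque rises at the last readings were about 0.10 to 0.15 N m, no verdict came back, and I didn't measure the plate's level directly.

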